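# Press a laser-guide lens barrel into a sprung V-jig and hold it there

## Robot

A 6-joint arm with a two-finger parallel gripper is mounted at the origin on a cart in front of the work surface, level with it; the furniture and walls round the work are solid. World frame = base frame: x ahead of the robot, y to its left, z up, the work surface at z = 0. Lengths are in m, angles in rad, forces in N, time in s.
With the tool pointing down it reaches from about 0.425 to 1.125 m from the base axis. Payload 14.9 kg.
Tool frame: the origin (TCP) lies midway between the tips of the shut fingers; the grasp point (between the pads) lies 19 mm behind it; z points along the fingers, y is the line along which they close (so a half turn about z gives the same grasp; the last joint's range is limited). The gripper opens to 91 mm and grips with 3 to 60 N. Pads are 32 mm wide; open, the fingers measure 118 mm over their backs; the gripper's body (76 mm by 178 mm) begins 60 mm behind the grasp point.
Start: joints at [-1.182, 0.379, 1.734, -0, 1.028, -0.033], TCP at [0.287, -0.639, 0.214] pointing down, gripper open.
Joint ranges: [-2.77, 2.77], [-0.74, 2.19], [0, 2.66], [-1.06, 4.2], [0.31, 2.87], [-3.08, 3.08]. Speed limits (rad/s): [1.89, 1.89, 2.39, 3.14, 3.14, 3.14].

## Interface

Orientations are given as a unit quaternion [w, x, y, z].
In Python, from workcell import ctrl, grab_frame gives the robot as it stands.
- The arm moves only by the tool jog_arm, never from a script. Its argument "motion" is a list of rows, each a list of 7 numbers: the shift along the tool's x, y, z in units of 25 mm (1.0 is 25 mm), then the turn, a rotation vector about the tool's x, y, z in degrees, then the closure, from 0 (fully open) to 1 (shut). In form: [[x, y, z, ax, ay, az, fingers], ...]. A call has 1 to 20 rows; each row shifts and turns the commanded pose from where the row before left it, along the tool's axes as they then stand; what a row does not reach is not made up. A row lasts 1/10 s, in which the tool goes at most 50 mm and 8.59 degrees, less where a joint would pass 70% of its speed; a pose out of reach is approached as far as the arm can. A call is refused whole if a number of a shift passes 1 or a number of a turn 8.59, either way. A call with a gripper value outside its range is refused whole. The fingers move at their own pace and stop on an object; the grip force is fixed at half the most. Time passes only in rows, so rows that do not move let the fingers close. It gives the time, the measured TCP pose, the force, the opening and the grip force at its end, in the units of the state.
- ctrl.get_obs(): the state, without advancing time (a new reading comes with each control period).
- grab_frame(name): name is "scene" or "top" or "wrist"; returns a dict with "img" (420x560x3 uint8, red, green, blue), "range_z" (420x560 float32, m along the optical axis (not along the pixel's ray), 0 where there is no reading), "intrinsics" (3x3 intrinsics, pixels), "camera_from_world" (4x4, takes a point from world to camera coordinates). Camera axes: x right, y up, looking along -z (the intrinsics and any distortion apply to the point x, -y, -z); pixel columns grow to the right and rows downward; lengths in m; the calibration is good to about 2 mm. The wrist camera is an equidistant fisheye: a pixel r from the principal point sees the ray r / f radians off the axis. A picture is of the moment at which its call begins.
- ctrl.hand_in(): hands the job in; it is judged then, once.
The state is a dict: "t": time; "joint_positions": joint angles; "dq": joint speeds; "joint_torque": joint torques, N m; "eef_pos": TCP position; "eef_rot": TCP orientation; "ft_force": force on the tool from outside, world axes, zero at the start; "moment": the same for the moment, N m; "width": opening from 0.0 (shut) to 1.0 (fully open); "gripper_force": force on a finger pad.
Only numpy, scipy, OpenCV 4.12 (cv2) and the standard library are available. Lean on these libraries where they do the work, as an engineer would, in place of code of your own. Each camera call takes 0.05 s, during which the arm holds its last target. There are 200 camera calls.

## Task

Take the lens barrel of the saw's laser guide from its wooden rest and lay it in the V of the bonding jig, midway along the cradle, with its red-ringed glass end facing the blue window plate; do not drop it. Then press it down so that it bears on both faces of the V and the sprung cradle has sunk about halfway down its travel, without forcing it, and finish while still holding it pressed there. Leave the other things on the saw table where they are.

Things in the scene. Friction and masses are not known exactly. Their poses are not given: they have to be found in the camera images.
- barrel: loose lens barrel: pale aluminium tube 36 mm in diameter, 136 mm long, about 0.2 kg, a black band 26 mm wide round its middle. Origin on its axis at the middle of the tube; x along the axis towards the glass end. Starts lying level on the wooden rest, axis 34 mm above the saw table, x along the rest's x. It may be rolled to any angle about x, so its y and z axes mean nothing
- glass_end (a point): centre of the barrel's glass face, 80 mm from the barrel's origin along its x. A black bezel 40 mm in diameter with a red ring in its face ends the barrel here (barrel x = 68 to 80 mm); the other end is a brass stub 12 mm in diameter (x = -68 to -80 mm)
- rest: fixed dark wooden rest, 130 x 70 x 9 mm, with two light dowel rails along its x (10 mm thick, at y = +-11 mm, tops 19 mm above the saw table) on which the barrel lies. Origin at the centre of its underside, z up. Fingers may reach down beside the barrel to 10 mm above the saw table
- jig: fixed bonding jig: aluminium base plate 12 mm thick (x = -65 to 115 mm, y = +-45 mm), across its +x end an upright blue plate (x = 102 to 110 mm, y = +-34 mm, top 110 mm above the saw table) with a window 36 x 50 mm on the barrel's line. It carries the sprung cradle. Origin on the saw table under the cradle's middle; x along the V towards the blue plate, z up
- cradle (a joint): how far the sprung cradle has sunk, m: 0 = up, 0.012 = bottom stop. It slides straight down against a spring of 0.9 N per mm that pushes up with 6 N at the top; cradle and barrel weigh about 5 N, so the loaded cradle stays up; some 6 to 7 N of push sink it halfway (6 mm)
- v_seat (a point): on the cradle, sinks with it: where the barrel's origin lies when fully seated and centred, 71.5 mm above the saw table with the cradle up; x along the V towards the blue plate, z up. The V is two rests 20 mm long, centred at x = +-42 mm, tops 64 mm above the saw table, with 64 mm of free space between them for fingers down to the cradle's flat plate (62 mm wide, top at 36 mm)
- v_left: the two brass 45-degree faces of the V on the jig's +y side (one contact line), fixed to the cradle; origin at the middle of the cradle's underside, 26 mm above the saw table with the cradle up
- v_right: the two brass 45-degree faces of the V on the jig's -y side (the other contact line), fixed to the cradle; same origin
- wax_tin: bystander: round wax tin with a cream lid, 72 mm across, 26 mm high; origin under its centre
- walnut_block: bystander: walnut block, 45 x 60 x 35 mm; origin under its centre
- push_block: bystander: orange push block, 200 mm long, 20 mm thick, 76 mm high, upright; origin under its centre
- tape_measure: bystander: yellow tape measure, 36 x 93 x 64 mm; origin under its centre
Mind the look-alikes: they are no part of the job. There is more than one size of the rest; the job needs the larger.

How it is judged:
By the outcome, as a careful person would: the job done as asked, in the order asked, and still so for the second after the job is handed in, while the arm keeps its last pose, push and grip.
It also fails if it takes over 51 s, if anything falls off the work surface, if the arm or the gripper's body presses on something with over 40 N, if the wrist force passes 120 N, or if a joint passes its speed limit or range.

## Working session

There is one attempt and no reset: what is moved stays moved. The work goes in short steps, Python scripts to look and compute and a tool call to move; the robot and the scene stay as the last step left them, time stands still between calls to the robot, and variables do not carry over. Pictures are saved under pics/ and viewed, at most 10 in all, crops included, and the job is handed in when it is done.

Besides the shell and the picture viewer there is one more tool, called after "Call:" as name(argument=value, ...) on one line, values as JSON. jog_arm: Moves the arm, as the interface text tells. Its arguments: {"type":"object","properties":{"motion":{"type":"array"}},"required":["motion"]}

```bash
mkdir -p pics; cat > h.py <<'E'
import numpy as np, cv2, pickle
from workcell import ctrl, grab_frame
def snap(n,tag):
    f=grab_frame(n); cv2.imwrite(f'pics/{tag}.png',f['img'][:,:,::-1]); pickle.dump(f,open(f'{tag}.pkl','wb')); return f
def load(tag): return pickle.load(open(f'{tag}.pkl','rb'))
def cloud(f):
    K=f['intrinsics'];z=f['range_z'];v,u=np.indices(z.shape)
    p=np.stack([(u-K[0,2])/K[0,0]*z,-(v-K[1,2])/K[1,1]*z,-z,np.ones_like(z)],-1)
    return (p@np.linalg.inv(f['camera_from_world']).T)[...,:3]
E
python3 - <<'E'
from h import *
a=snap('scene','s0');b=snap('top','t0')
for f in(a,b): print(f['intrinsics'],np.linalg.inv(f['camera_from_world'])[:3].round(3), f.keys())
cv2.imwrite('pics/both.png',cv2.resize(np.vstack([a['img'],b['img']])[:,:,::-1],(560,840))[:600]) if 0 else None
print(ctrl.get_obs())
E
```

```text
[[481.24318408   0.         284.91509671]
 [  0.         481.24318408 200.6440613 ]
 [  0.           0.           1.        ]] [[-0.688  0.309 -0.656 -0.305]
 [-0.725 -0.278  0.63   0.777]
 [ 0.013  0.91   0.415  0.625]] dict_keys(['img', 'range_z', 'intrinsics', 'camera_from_world'])
[[384.40134193   0.         278.38272193]
 [  0.         384.40134193 201.18361605]
 [  0.           0.           1.        ]] [[ 0.014  0.993 -0.116  0.433]
 [-1.     0.014 -0.005 -0.027]
 [-0.003  0.116  0.993  1.   ]] dict_keys(['img', 'range_z', 'intrinsics', 'camera_from_world'])
{'t': 0.1, 'joint_positions': array([-1.18225806e+00,  3.79328601e-01,  1.73471975e+00,  1.68225336e-06,
        1.02851592e+00, -3.33083416e-02]), 'dq': array([-6.95022720e-04,  5.28263549e-04, -3.63244796e-04, -4.71977830e-04,
       -7.79501698e-05, -6.86405737e-04]), 'joint_torque': array([ 1.06260726e-03, -7.65024662e+01, -4.35295379e+01,  6.52158028e-02,
        3.97884753e-02, -7.64133546e-06]), 'eef_pos': array([ 0.28646689, -0.63830874,  0.2133744 ]), 'eef_rot': array([-4.78295817e-04,  9.77838002e-01,  2.09362381e-01, -8.51254919e-05]), 'ft_force': array([-0.24884578,  0.05604313,  0.14693444]), 'moment': array([-0.00454315, -0.01711871,  0.02655954]), 'gripper_force': 0.0, 'width': 0.997406085998692}
```

View pics/s0.png

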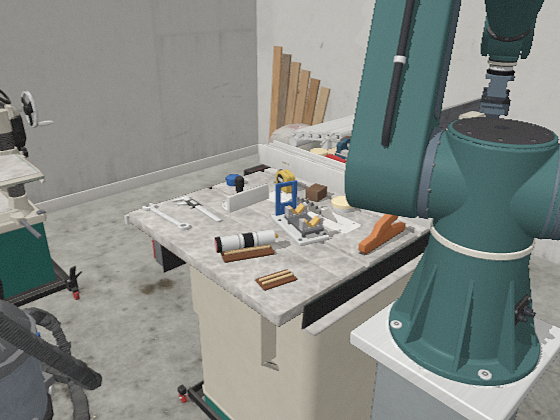

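View pics/t0.png

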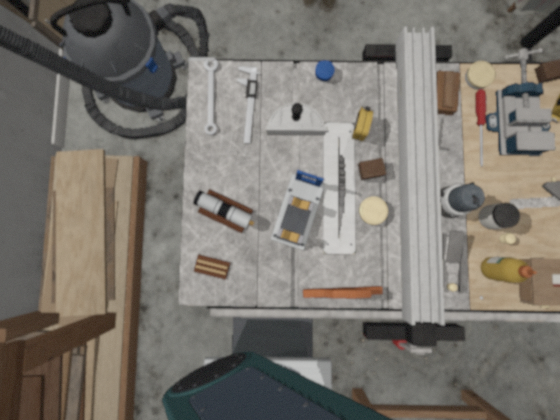

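Scene: the barrel lies on the larger rest at top (225,210), with the black bezel at (198,198). The small empty rest at top (212,267) is a look-alike. The jig is at (298,210) with its blue plate at (308,180). I'll confirm in an enlarged crop and fit with depth.

```bash
python3 - <<'E'
from h import *
t=load('t0')['img'];s=load('s0')['img']
A=cv2.resize(t[150:290,180:400],None,fx=3.6,fy=3.6,interpolation=cv2.INTER_CUBIC)[:, :800]
cv2.imwrite('pics/tc.png',A[:,:,::-1])
B=cv2.resize(s[165:295,205:365],None,fx=4.6,fy=4.6,interpolation=cv2.INTER_CUBIC)
cv2.imwrite('pics/sc.png',B[:,:,::-1])
C=cloud(load('t0'));S=cloud(load('s0'))
for u,v in [(225,210),(198,198),(250,222),(212,210),(298,210),(308,180),(290,243),(300,215)]: print('t',u,v,C[v,u].round(4))
for u,v in [(245,240),(220,245),(274,237),(285,195),(305,215)]: print('s',u,v,S[v,u].round(4))
E
```

```text
t 225 210 [0.5196 0.1094 0.0518]
t 198 198 [0.5486 0.1773 0.0527]
t 250 222 [0.4916 0.0478 0.0384]
t 212 210 [0.5194 0.1421 0.049 ]
t 298 210 [ 0.5237 -0.0721  0.036 ]
t 308 180 [ 0.5982 -0.0959  0.0496]
t 290 243 [ 0.441  -0.0535  0.013 ]
t 300 215 [ 0.511  -0.0772  0.0374]
s 245 240 [0.5106 0.1292 0.0437]
s 220 245 [0.5373 0.1856 0.04  ]
s 274 237 [0.477  0.0633 0.0415]
s 285 195 [ 7.138e-01 -2.002e-01  6.000e-04]
s 305 215 [ 0.5197 -0.0917  0.036 ]
```

View pics/tc.png

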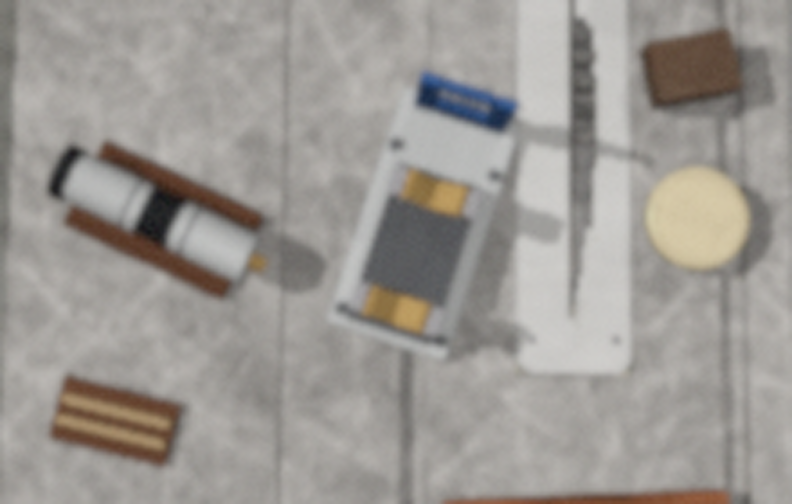

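View pics/sc.png

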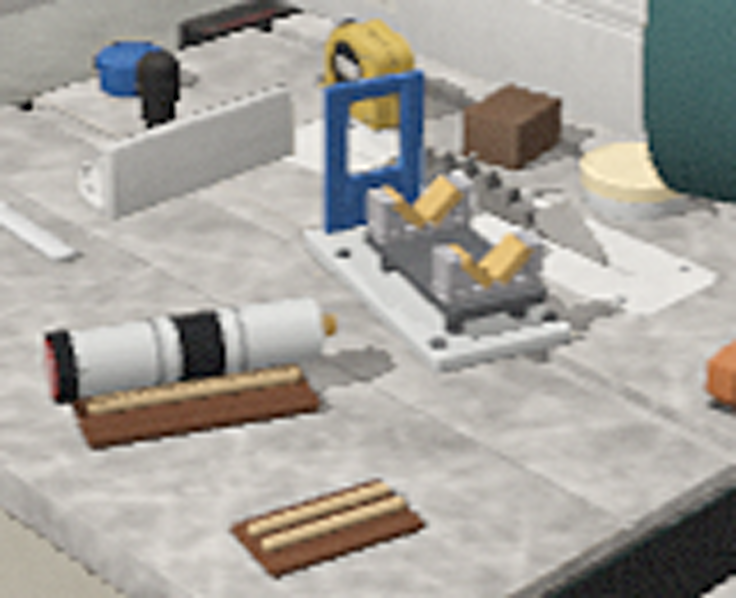

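The glass end shows its red ring at scene crop (50,370), so this is the barrel, and it lies on the larger rest. The smaller empty rest at crop (330,525) is the decoy. Next I fit poses from depth in both views.

```bash
cat > fit.py <<'E'
from h import *
from scipy.optimize import least_squares
def pts(tag): 
    f=load(tag);return cloud(f).reshape(-1,3),f['img'].reshape(-1,3).astype(int)
def barrel(tag,c0,yaw0,zmin,zmax):
    P,I=pts(tag);d=np.array([np.cos(yaw0),np.sin(yaw0)]);q=P[:,:2]-c0
    m=(abs(q@d)<.06)&(abs(q@[-d[1],d[0]])<.025)&(P[:,2]>zmin)&(P[:,2]<zmax);P=P[m];I=I[m]
    def res(p):
        n=np.array([-np.sin(p[2]),np.cos(p[2])]);l=(P[:,:2]-p[:2])@n
        return np.r_[np.hypot(l,P[:,2]-p[3])-.018,((p[:2]-c0)@d)*10]
    r=least_squares(res,[*c0,yaw0,zmin],loss='soft_l1',f_scale=.001);p=r.x
    d=np.array([np.cos(p[2]),np.sin(p[2])]);x=(P[:,:2]-p[:2])@d
    dark=x[I.max(1)<70];dark=dark[abs(dark)<.03]
    c=p[:2]+d*np.median(dark)
    print(tag,'barrel n',m.sum(),'ctr',c.round(4),'z',p[3].round(4),'yaw',np.degrees(p[2]).round(2),'rms',np.sqrt((r.fun**2).mean()).round(4),'band',dark.min().round(4),dark.max().round(4))
def jig(tag,c0,yaw0):
    P,I=pts(tag);q=P[:,:2]-c0
    m=(np.hypot(*q.T)<.075)&(P[:,2]>.04)&(P[:,2]<.07)&(I[:,0]-I[:,2]>50);P=P[m]
    def loc(p):
        c,s=np.cos(p[2]),np.sin(p[2]);q=P[:,:2]-p[:2];return q@[c,s],q@[-s,c]
    def res(p):
        x,y=loc(p);return np.r_[(P[:,2]-p[3]-abs(y))*.707, np.maximum(abs(abs(x)-.042)-.010,0)]
    r=least_squares(res,[*c0,yaw0,.046],loss='soft_l1',f_scale=.001);p=r.x;x,y=loc(p)
    print(tag,'jig n',m.sum(),'ctr',p[:2].round(4),'yaw',np.degrees(p[2]).round(2),'zseat',(p[3]+.018*2**.5).round(4),'rms',np.sqrt((r.fun**2).mean()).round(4),np.percentile(x[x>0],[3,97]).round(3),np.percentile(x[x<0],[3,97]).round(3),y.min().round(3),y.max().round(3))
    return p
if __name__=='__main__':
    for t in('t0','s0'):
        barrel(t,np.array([.519,.113]),np.radians(23),.036,.06)
        jig(t,np.array([.522,-.072]),np.radians(-16))
    P,I=pts('t0')
    for t in('t0','s0'):
        P,I=pts(t);m=(I[:,2]-I[:,0]>40)&(np.hypot(P[:,0]-.62,P[:,1]+.1)<.06)&(P[:,2]>.02)
        B=P[m];print('blue',m.sum(),B.mean(0).round(3),B[:,2].max().round(3))
E
python3 fit.py
```

```text
t0 barrel n 421 ctr [0.5207 0.1138] z 0.0345 yaw 65.93 rms 0.0013 band -0.0082 0.0133
t0 jig n 247 ctr [ 0.4983 -0.0646] yaw -17.85 zseat 0.0714 rms 0.001 [0.033 0.051] [-0.049 -0.033] -0.02 0.021
s0 barrel n 302 ctr [0.5214 0.1144] z 0.0342 yaw 65.4 rms 0.0019 band -0.0077 0.0146
s0 jig n 146 ctr [ 0.4989 -0.0603] yaw -17.78 zseat 0.069 rms 0.0023 [0.031 0.052] [-0.049 -0.032] -0.024 0.019
blue 162 [ 0.598 -0.095  0.085] 0.114
blue 389 [ 0.598 -0.092  0.068] 0.112
```

```bash
python3 - <<'E'
from fit import *
for t in('t0','s0'): barrel(t,np.array([.520,.112]),np.radians(66),.036,.06)
E
```

```text
t0 barrel n 677 ctr [0.5207 0.1138] z 0.0343 yaw 65.58 rms 0.0013 band -0.009 0.0128
s0 barrel n 484 ctr [0.5215 0.1143] z 0.0342 yaw 65.13 rms 0.0019 band -0.0087 0.0136
```

Call:
jog_arm(motion=[[0,0,0,0,0,-8.24,0],[0,0,0,0,0,-8.24,0],[0,0,0,0,0,-8.24,0],[0,0,0,0,0,-8.24,0],[0,0,0,0,0,-8.24,0],[0.5,0,0,0,0,0,0],[1,-0.13,0,0,0,0,0],[1,-0.13,0,0,0,0,0],[1,-0.13,0,0,0,0,0],[1,-0.13,0,0,0,0,0],[1,-0.13,0,0,0,0,0],[1,-0.13,0,0,0,0,0],[1,-0.13,0,0,0,0,0],[1,-0.13,0,0,0,0,0],[1,-0.13,0,0,0,0,0],[1,-0.13,0,0,0,0,0],[1,-0.13,0,0,0,0,0],[1,-0.13,0,0,0,0,0],[1,-0.13,0,0,0,0,0],[1,-0.13,0,0,0,0,0]])

```text
t: 2.1
eef_pos: [0.3962, -0.2884, 0.2138]
eef_rot: [-0.0, 0.843, 0.538, -0.0]
ft_force: [-0.1, 0.4, 0.2]
width: 1.001
gripper_force: 0.0
```

Call:
jog_arm(motion=[[1,-0.13,0,0,0,0,0],[1,-0.13,0,0,0,0,0],[1,-0.13,0,0,0,0,0],[1,-0.13,0,0,0,0,0],[1,-0.13,0,0,0,0,0],[1,-0.13,0,0,0,0,0],[1,-0.13,0,0,0,0,0],[1,-0.13,0,0,0,0,0],[1,-0.13,0,0,0,0,0],[1,-0.13,0,0,0,0,0],[1,-0.13,0,0,0,0,0],[1,-0.13,0,0,0,0,0],[1,-0.13,0,0,0,0,0],[1,-0.13,0,0,0,0,0],[1,-0.13,0,0,0,0,0],[1,-0.13,0,0,0,0,0],[0,0,0,0,0,0,0],[0,0,0,0,0,0,0]])

```text
t: 3.9
eef_pos: [0.515, 0.0955, 0.2136]
eef_rot: [-0.0, 0.842, 0.539, -0.0]
ft_force: [0.3, -0.1, -0.3]
width: 1.001
gripper_force: 0.0
```

```bash
cat >> h.py <<'E'
def wcloud(f):
    K=f['intrinsics'];z=f['range_z'];v,u=np.indices(z.shape)
    a=(u-K[0,2])/K[0,0];b=(v-K[1,2])/K[1,1];r=np.hypot(a,b)+1e-9;t=np.tan(np.clip(r,0,1.4))
    p=np.stack([a/r*t*z,-b/r*t*z,-z,np.ones_like(z)],-1)
    return (p@np.linalg.inv(f['camera_from_world']).T)[...,:3]
E
sed -i "s/return cloud(f).reshape/return (wcloud if tag[0]=='w' else cloud)(f).reshape/" fit.py
python3 - <<'E'
from fit import *
f=snap('wrist','w1');print(f['intrinsics'],np.linalg.inv(f['camera_from_world'])[:3].round(3))
barrel('w1',np.array([.520,.112]),np.radians(66),.036,.06)
jig('w1',np.array([.4985,-.063]),np.radians(-18))
E
```

```text
[[325.1922621    0.         275.66139779]
 [  0.         325.1922621  208.11971887]
 [  0.           0.           1.        ]] [[ 0.909  0.405  0.102  0.543]
 [-0.418  0.881  0.222  0.157]
 [ 0.    -0.244  0.97   0.384]]
w1 barrel n 3697 ctr [0.5205 0.1133] z 0.0338 yaw 65.46 rms 0.0006 band -0.0112 0.0136
w1 jig n 332 ctr [ 0.4987 -0.0638] yaw -17.65 zseat 0.0706 rms 0.001 [0.032 0.051] [-0.052 -0.032] -0.007 0.023
```

View pics/w1.png

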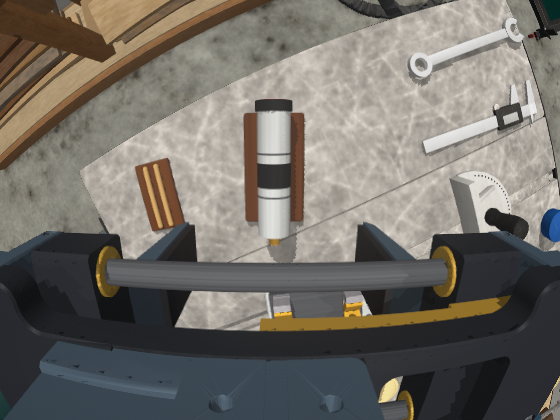

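The wrist view shows the barrel on the big rest at (274,175), band at (272,176), bezel at (274,104). It lies between the open fingers, and the fits agree within 1 mm. I'll go down and grasp it.

Call:
jog_arm(motion=[[0.4,-0.1,0,0,0,0,0],[0.35,0,0,0,0,0,0],[0,0,1,0,0,0,0],[0,0,1,0,0,0,0],[0,0,1,0,0,0,0],[0,0,1,0,0,0,0],[0,0,1,0,0,0,0],[0,0,1,0,0,0,0],[0,0,1,0,0,0,0],[0,0,0.5,0,0,0,0],[0,0,0.3,0,0,0,0],[0,0,0,0,0,0,0],[0,0,0,0,0,0,0]])

```text
t: 5.25
eef_pos: [0.5219, 0.1133, 0.0197]
eef_rot: [0.0, 0.842, 0.54, 0.0]
ft_force: [1.7, 0.3, 0.4]
width: 0.997
gripper_force: 0.0
```

Call:
jog_arm(motion=[[0,-0.04,0.18,0,0,0,0],[0,0,0,0,0,0,0],[0,0,0,0,0,0,0.3],[0,0,0,0,0,0,0.5],[0,0,0,0,0,0,0.7],[0,0,0,0,0,0,1],[0,0,0,0,0,0,1],[0,0,0,0,0,0,1],[0,0,0,0,0,0,1],[0,0,0,0,0,0,1],[0,0,0,0,0,0,1],[0,0,0,0,0,0,1]])

```text
t: 6.45
eef_pos: [0.5206, 0.1136, 0.0145]
eef_rot: [0.0, 0.842, 0.54, 0.0]
ft_force: [1.8, -1.5, -0.5]
width: 0.391
gripper_force: 30.0
```

Call:
jog_arm(motion=[[0,0,-0.3,0,0,0,1],[0,0,-0.7,0,0,0,1],[0,0,-1,0,0,0,1],[0,0,-1,0,0,0,1],[0,0,-1,0,0,0,1],[0,0,-1,0,0,0,1],[0,0,-1,0,0,0,1],[0,0,0,0,0,4,1],[0,0,0,0,0,7.9,1],[0,0,0,0,0,7.9,1],[0,0,0,0,0,7.9,1],[0,0,0,0,0,7.9,1],[0,0,0,0,0,7.9,1],[0,0,0,0,0,7.9,1],[0,0,0,0,0,7.9,1],[0,0,0,0,0,7.9,1],[0,0,0,0,0,7.9,1],[0,0,0,0,0,7.9,1],[0,0,0,0,0,0,1],[0,0,0,0,0,0,1]])

```text
t: 8.45
eef_pos: [0.5201, 0.1136, 0.1646]
eef_rot: [0.0, 0.989, -0.151, -0.0]
ft_force: [-0.6, 0.3, -2.0]
width: 0.387
gripper_force: 30.0
```

Call:
jog_arm(motion=[[0.1,0.4,0,0,0,0,1],[0.15,0.8,0,0,0,0,1],[0.15,0.8,0,0,0,0,1],[0.15,0.8,0,0,0,0,1],[0.15,0.8,0,0,0,0,1],[0.15,0.8,0,0,0,0,1],[0.15,0.8,0,0,0,0,1],[0.15,0.8,0,0,0,0,1],[0.1,0.6,0,0,0,0,1],[0.07,0.4,0,0,0,0,1],[0,0,0,0,0,0,1],[0,0,0,0,0,0,1],[0,0,0,0,0,0,1]])

```text
t: 9.75
eef_pos: [0.4989, -0.0627, 0.1644]
eef_rot: [-0.0, 0.988, -0.153, -0.0]
ft_force: [0.6, 0.3, -1.7]
width: 0.387
gripper_force: 30.0
```

```bash
python3 - <<'E'
from fit import *
snap('wrist','w2');snap('scene','s2');snap('top','t2')
o=ctrl.get_obs();print(o['t'],o['eef_pos'],o['eef_rot'],o['ft_force'],o['moment'],o['joint_positions'])
p=o['eef_pos']
for t in('w2','s2','t2'):
    try: barrel(t,np.array(p[:2]),np.radians(-17.7),p[2]+.02,p[2]+.05)
    except Exception as e: print(t,e)
for t in('w2','s2'):
    try: jig(t,np.array([.4985,-.064]),np.radians(-17.7))
    except Exception as e: print(t,e)
A=np.hstack([cv2.resize(load('w2')['img'],(400,300)),cv2.resize(load('s2')['img'][140:290,225:425],(400,300))])
cv2.imwrite('pics/c2.png',A[:,:,::-1])
E
```

```text
9.9 [ 0.4988668  -0.06272884  0.16440961] [-6.13614260e-06  9.88253939e-01 -1.52820653e-01 -3.26238709e-05] [ 0.10545106  0.529709   -0.97564336] [ 0.02838974  0.08432942 -0.04182359] [-1.71449637e-01  1.39544117e-01  2.15370929e+00  1.47876401e-05
  8.48404707e-01  1.70618056e+00]
w2 barrel n 11708 ctr [ 0.509  -0.0664] z 0.1837 yaw -17.49 rms 0.0037 band -0.0239 0.0239
s2 barrel n 277 ctr [ 0.4915 -0.0607] z 0.187 yaw -18.05 rms 0.0051 band -0.0189 0.0132
t2 zero-size array to reduction operation minimum which has no identity
w2 index -1 is out of bounds for axis 0 with size 0
s2 jig n 183 ctr [ 0.4978 -0.0601] yaw -17.14 zseat 0.0691 rms 0.0023 [0.031 0.053] [-0.052 -0.032] -0.024 0.019
  return _methods._mean(a, axis=axis, dtype=dtype,
  ret = ret.dtype.type(ret / rcount)
fit.py:24: RuntimeWarning: Mean of empty slice.
  print(tag,'jig n',m.sum(),'ctr',p[:2].round(4),'yaw',np.degrees(p[2]).round(2),'zseat',(p[3]+.018*2**.5).round(4),'rms',np.sqrt((r.fun**2).mean()).round(4),np.percentile(x[x>0],[3,97]).round(3),np.percentile(x[x<0],[3,97]).round(3),y.min().round(3),y.max().round(3))
```

View pics/c2.png

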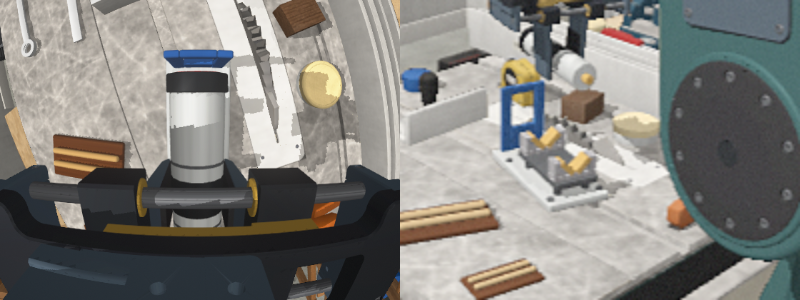

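The barrel is held, with the bezel (197,85) towards the blue plate (198,58). I'll descend to just above the V.

Call:
jog_arm(motion=[[0,0.05,0.4,0,0,0,1],[0,0,0.7,0,0,0,1],[0,0,0.7,0,0,0,1],[0,0,0.7,0,0,0,1],[0,0,0.7,0,0,0,1],[0,0,0.5,0,0,0,1],[0,0,0.3,0,0,0,1],[0,0,0,0,0,0,1],[0,0,0,0,0,0,1],[0,0,0,0,0,0,1]])

```text
t: 10.9
eef_pos: [0.499, -0.0645, 0.0651]
eef_rot: [0.0, 0.988, -0.153, 0.001]
ft_force: [-0.4, -0.2, -2.3]
width: 0.392
gripper_force: 30.0
```

```bash
python3 - <<'E'
from h import *
for i in range(3):
    o=ctrl.get_obs();print(o['t'],o['eef_pos'].round(4),o['ft_force'].round(2),o['moment'].round(3))
    grab_frame('wrist')
E
```

```text
10.9 [ 0.499  -0.0645  0.0651] [-0.38 -0.18 -2.27] [ 0.067  0.09  -0.02 ]
10.95 [ 0.499  -0.0645  0.0651] [-0.52 -0.35 -1.66] [ 0.076  0.065 -0.082]
11.0 [ 0.4989 -0.0645  0.065 ] [-0.21  0.45 -2.22] [0.003 0.039 0.007]
```

Call:
jog_arm(motion=[[0,0,0.12,0,0,0,1],[0,0,0.12,0,0,0,1],[0,0,0.12,0,0,0,1],[0,0,0.08,0,0,0,1],[0,0,0,0,0,0,1],[0,0,0,0,0,0,1],[0,0,0,0,0,0,1]])

```text
t: 11.75
eef_pos: [0.4985, -0.0644, 0.0535]
eef_rot: [0.0, 0.988, -0.153, 0.0]
ft_force: [0.2, -0.6, -2.0]
width: 0.387
gripper_force: 30.0
```

Call:
jog_arm(motion=[[0,0,0.04,0,0,0,1],[0,0,0.04,0,0,0,1],[0,0,0,0,0,0,1],[0,0,0,0,0,0,1],[0,0,0,0,0,0,1]])

```text
t: 12.25
eef_pos: [0.4986, -0.0644, 0.0515]
eef_rot: [-0.0, 0.988, -0.153, 0.0]
ft_force: [0.8, 2.0, 1.4]
width: 0.391
gripper_force: 30.0
```

Call:
jog_arm(motion=[[0,-0.02,0,0,0,0,1],[0,0,0.04,0,0,0,1],[0,0,0,0,0,0,1],[0,0,0,0,0,0,1]])

```text
t: 12.65
eef_pos: [0.4987, -0.064, 0.0505]
eef_rot: [0.0, 0.988, -0.153, 0.0]
ft_force: [-0.3, -4.4, 1.7]
width: 0.386
gripper_force: 30.0
```

```bash
cat > st.py <<'E'
from h import *
F=[];M=[]
for i in range(5):
    o=ctrl.get_obs();F.append(o['ft_force']);M.append(o['moment']);f=grab_frame('wrist')
F=np.mean(F,0);c,s=np.cos(np.radians(-17.6)),np.sin(np.radians(-17.6))
print(o['t'],o['eef_pos'].round(4),'jig Fx,Fy',(F[0]*c+F[1]*s).round(2),(-F[0]*s+F[1]*c).round(2),'push',(F[2]+2).round(2),np.mean(M,0).round(3))
E
python3 st.py
```

```text
12.85 [ 0.4987 -0.064   0.0505] jig Fx,Fy 1.16 -5.1 push 3.62 [-0.791  0.11   0.054]
```

Call:
jog_arm(motion=[[0,0.008,0,0,0,0,1],[0,0,0.04,0,0,0,1],[0,0,0.04,0,0,0,1],[0,0,0.04,0,0,0,1],[0,0,0,0,0,0,1],[0,0,0,0,0,0,1]])

```text
t: 13.5
eef_pos: [0.4987, -0.064, 0.0475]
eef_rot: [-0.0, 0.988, -0.153, 0.0]
ft_force: [0.0, -2.3, 4.7]
width: 0.394
gripper_force: 30.0
```

```bash
python3 st.py
```

```text
13.7 [ 0.4987 -0.0641  0.0475] jig Fx,Fy 0.79 -1.93 push 6.82 [-0.267 -0.045  0.031]
```

Call:
jog_arm(motion=[[0,0.005,0,0,0,0,1],[0,0,0,0,0,0,1],[0,0,0,0,0,0,1]])

```text
t: 14.05
eef_pos: [0.4987, -0.0641, 0.0475]
eef_rot: [-0.0, 0.988, -0.153, 0.0]
ft_force: [1.8, 1.4, 3.6]
width: 0.389
gripper_force: 30.0
```

```bash
python3 st.py; python3 - <<'E'
from fit import *
n=snap('scene','s3');o=load('s2');snap('wrist','w3');snap('top','t3')
# cradle sinking: points on rear rest & plate in scene; compare brass/grey z percentiles near jig
for a,b in (('s2','s3'),('t2','t3')):
  for tag in (a,b):
    P,I=pts(tag);q=P[:,:2]-[.4985,-.064];c,s=np.cos(np.radians(-17.6)),np.sin(np.radians(-17.6));x=q@[c,s];y=q@[-s,c]
    br=(I[:,0]-I[:,2]>50)
    m=(x>-.065)&(x<-.03)&(abs(y)<.035)&(P[:,2]>.03)&(P[:,2]<.07)
    m2=m&br; pl=(abs(x)<.03)&(abs(y)<.029)&(P[:,2]>.02)&(P[:,2]<.045)
    top=m&(abs(y)>.02)
    print(tag,m2.sum(),'brass z',np.percentile(P[m2,2],[10,50,90]).round(4) if m2.any() else '','plate',pl.sum(),np.median(P[pl,2]).round(4) if pl.any() else '','top',top.sum(),np.percentile(P[top,2],[50,80,95]).round(4) if top.any() else '')
A=np.hstack([cv2.resize(load('w3')['img'],(400,300)),cv2.resize(n['img'][165:240,260:360],(400,300),interpolation=cv2.INTER_CUBIC)])
B=cv2.resize(o['img'][165:240,260:360],(400,300),interpolation=cv2.INTER_CUBIC)
B2=cv2.resize(load('t3')['img'][165:255,265:385],(400,300),interpolation=cv2.INTER_CUBIC)
cv2.imwrite('pics/c3.png',np.vstack([A,np.hstack([B2,B])])[:,:,::-1])
E
```

```text
14.25 [ 0.4987 -0.0641  0.0475] jig Fx,Fy 2.01 2.32 push 6.66 [ 0.365 -0.343  0.072]
s2 96 brass z [0.046  0.0541 0.0628] plate 104 0.0365 top 156 [0.0497 0.062  0.0649]
s3 28 brass z [0.0411 0.051  0.0595] plate 53 0.0323 top 119 [0.0454 0.0586 0.0613]
t2 0 brass z  plate 0  top 0 
t3 0 brass z  plate 0  top 0
```

View pics/c3.png

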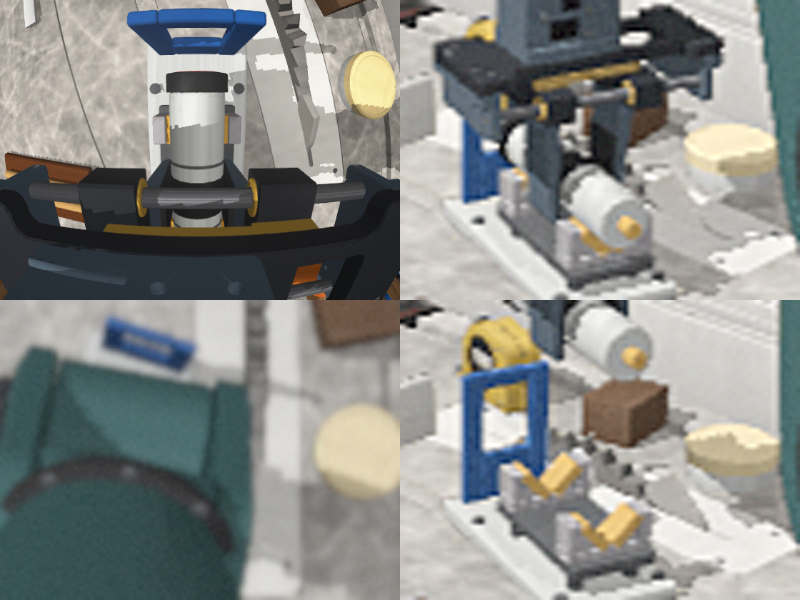

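Scene crop shows the barrel lying in both V rests, bezel next to the blue plate, and the cradle about 4 mm down. I'll go 2 mm further and trim the lateral force.

Call:
jog_arm(motion=[[0,-0.003,0.025,0,0,0,1],[0,0,0.025,0,0,0,1],[0,0,0.02,0,0,0,1],[0,0,0,0,0,0,1],[0,0,0,0,0,0,1],[0,0,0,0,0,0,1]])

```text
t: 15.05
eef_pos: [0.4987, -0.0642, 0.0457]
eef_rot: [-0.0, 0.988, -0.153, 0.0]
ft_force: [2.2, 2.7, 6.7]
width: 0.389
gripper_force: 30.0
```

```bash
python3 st.py; python3 - <<'E'
from fit import *
snap('scene','s4');snap('wrist','w4')
c,s=np.cos(np.radians(-17.6)),np.sin(np.radians(-17.6))
for tag in('s2','s3','s4','w3','w4'):
    P,I=pts(tag);q=P[:,:2]-[.4985,-.064];x=q@[c,s];y=q@[-s,c]
    pl=(abs(x)<.03)&(abs(y)<.029)&(P[:,2]>.02)&(P[:,2]<.045)
    m=(x>-.065)&(x<-.03)&(abs(y)>.02)&(abs(y)<.035)&(P[:,2]>.03)&(P[:,2]<.07)
    f=(abs(x-.042)<.012)&(abs(y)>.022)&(abs(y)<.035)&(P[:,2]>.045)&(P[:,2]<.07)
    g=lambda k,p:np.percentile(P[k,2],p).round(4) if k.any() else '-'
    print(tag,g(pl,50),g(m,[50,80,95]),f.sum(),g(f,[50,80]))
for tag in('w3','w4'):
    P,I=pts(tag);q=P[:,:2]-[.4985,-.064];x=q@[c,s];y=q@[-s,c]
    k=(abs(y)<.018)&(P[:,2]>.06)&(P[:,2]<.1)&(x>.02)&(x<.1)
    b=k&(I.max(1)<70)&(x>.05); print('bezel x',np.percentile(x[b],[3,97]).round(4),'tube axis y',np.median(y[k]).round(4),
      'top z at x=.03,.06',P[k&(abs(x-.03)<.004),2].max().round(4),P[k&(abs(x-.06)<.004),2].max().round(4))
E
```

```text
15.25 [ 0.4987 -0.0641  0.0457] jig Fx,Fy 1.9 3.01 push 8.23 [ 0.517 -0.399  0.059]
s2 0.0365 [0.0497 0.062  0.0649] 64 [0.0586 0.0635]
s3 0.0323 [0.0454 0.0586 0.0613] 35 [0.0562 0.0595]
s4 0.0304 [0.0457 0.057  0.0598] 35 [0.0556 0.0583]
w3 0.0314 [0.0562 0.0571 0.0579] 1480 [0.0593 0.0599]
w4 0.0298 [0.0538 0.0551 0.0563] 1476 [0.0576 0.0582]
bezel x [0.0684 0.0795] tube axis y -0.0003 top z at x=.03,.06 0.0862 0.0863
bezel x [0.0684 0.0795] tube axis y -0.0003 top z at x=.03,.06 0.0845 0.085
```

Sink measures about 5.7 mm visually and the barrel is level and axially centred (bezel at jig x 68–80 mm). I'll trim the remaining sideways force.

Call:
jog_arm(motion=[[0,-0.005,0,0,0,0,1],[0,0,0,0,0,0,1],[0,0,0,0,0,0,1],[0,0,0,0,0,0,1]])

```text
t: 15.8
eef_pos: [0.4987, -0.0641, 0.0457]
eef_rot: [0.0, 0.988, -0.153, 0.0]
ft_force: [1.6, 0.7, 6.0]
width: 0.387
gripper_force: 30.0
```

```bash
python3 st.py
```

```text
16.0 [ 0.4986 -0.0641  0.0457] jig Fx,Fy 1.73 1.23 push 7.71 [ 0.221 -0.317  0.054]
```

Call:
jog_arm(motion=[[0,-0.003,0,0,0,0,1],[0,0,0,0,0,0,1],[0,0,0,0,0,0,1],[0,0,0,0,0,0,1]])

```text
t: 16.45
eef_pos: [0.4986, -0.0641, 0.0457]
eef_rot: [0.0, 0.988, -0.153, 0.0]
ft_force: [1.7, 0.1, 5.1]
width: 0.386
gripper_force: 30.0
```

```bash
python3 st.py; python3 - <<'E'
from fit import *
snap('wrist','w5')
c,s=np.cos(np.radians(-17.6)),np.sin(np.radians(-17.6))
P,I=pts('w5');q=P[:,:2]-[.4985,-.064];x=q@[c,s];y=q@[-s,c]
for sg in(1,-1):
    f=(abs(x-.042)<.009)&(y*sg>.024)&(y*sg<.032)&(P[:,2]>.045)&(P[:,2]<.07);print(sg,f.sum(),np.median(P[f,2]).round(4))
E
```

```text
16.65 [ 0.4987 -0.0641  0.0457] jig Fx,Fy 1.8 0.48 push 7.85 [ 0.042 -0.289  0.032]
1 448 0.0577
-1 506 0.0576
```

```bash
python3 -c "
from workcell import ctrl
print(ctrl.hand_in())"
```

```text
the job is handed in; nothing more can be done
None
```

The job is handed in at about 17 s: the barrel lies centred in the V with its glass end facing the blue plate, and the gripper still holds it pressed with the cradle sunk about 6 mm (measured by camera depth). Sideways force is near zero (0.5 N), so it should bear on both faces; the push read 7.9 N, slightly over the 6–7 N you gave, and I went by the measured depth.

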